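Slide the tube tray over the drip gutter onto the sort stage

TASK

Slide the loaded tube tray, with your fingertips in the thumb well at its tail, from the loading shelf across the drip gutter onto the stage, keeping it flat: it is nose-heavy, so hold the tail down firmly all the while the nose is over the gutter, then ease off, so that neither end sags into the gutter or is lifted. Push it fully home against the micrometer stop, so that the sensing pin is pushed in, firmly but gently, and let go; do not touch the tubes or their block, and leave the other things alone.

Things in the scene. Friction and masses are not known exactly. Their poses are not given: they have to be found in the camera images.
- station: Fixed sort station, 580 x 190 mm: loading shelf, open gutter and stage, in line along its +x axis (the sliding direction, to the robot's right); y across, z up. Origin at bench level under the middle of the gutter. Shelf and stage are bare metal plates 150 mm wide, tops both 50 mm above the origin. Shelf x = -275 to -37.5 mm, stage x = 37.5 to 270 mm, 75 mm open gap between them.
- shelf_edge (a point): Middle of the shelf's edge at the gutter (rounded, 3 mm), at the height of the sliding surface. On the shelf two straight black guide bars, 8 mm high, leave the tray 2.5 mm play each side.
- stage_edge (a point): Middle of the stage's edge at the gutter (rounded, 3 mm), at the height of the sliding surface. On the stage two black guide bars, 8 mm high, leave the tray 2 mm play each side; their mouths are flared. No guides over the gap.
- tray: Tube tray, loose, flat on the shelf: grey plastic slab 160 (x) x 110 (y) x 16 mm; origin at the centre of its underside, +x to its nose (leading end), z up. Loaded 0.75 to 1.0 kg, friction 0.14 to 0.22. It balances 50 mm behind its nose, so the nose drops into the gap unless about 10 N (never under 5 N) press down in the thumb well.
- tray_nose (a point): Middle of the lower edge of the tray's nose (front end face, 16 mm high), 80 mm ahead of the tray's origin.
- tray_tail (a point): Middle of the lower edge of the tray's tail end, 80 mm behind the tray's origin.
- thumb_well (a point): Centre of the thumb well's mouth, level with the tray's top, 53 mm behind the tray's origin. Well 42 (x) x 64 mm (y), for shut fingertips; front wall 21 mm ahead. Floor: a black rubber pad 4 to 9 mm below this point, unlike from tray to tray, not listed. Land under 8 mm/s: over 20 N, even as a knock, is too much. Once the tail is off the shelf, over about 4 N down can tip it into the gap.
- tube_block: Aluminium block 70 x 94 x 40 mm with eight capped tubes standing in it (74 mm high in all, 0.58 to 0.75 kg), lying loose in the tray's front pocket, its centre 38 mm ahead of the tray's origin; not to be touched. Origin at the centre of its underside.
- stop: Micrometer stop at the end of the stage: brass bracket 24 x 40 x 30 mm; its steel spindle with a flat anvil, 14 mm across, points back along the stage, 9 mm above it. The anvil's face is 28 to 52 mm before this origin (bracket's underside, station's axes): set anew each time, not listed. About 9 N on it seats the tray; over 12 N, even as a knock, is too much: meet it under 10 mm/s.
- sense_pin (a joint): Thin sprung pin (under 0.4 N) that stands 6 mm out of the anvil's face towards the tray: 0 = out, 0.006 m = pushed in flush by the tray's nose, which is then home on the anvil.
- jar: Bystander: small capped jar, 48 mm across, 60 mm high; origin under its centre.
- rack: Bystander: grey tube rack 100 x 50 mm with three tubes, 72 mm high; origin under its centre.
- driver: Bystander: screwdriver 160 mm long lying on the bench on the robot's side of the station.
Not all that is in view belongs to the job. Several things have the shape of the tray; the one meant has the colours described above.

How it is judged:
By the outcome, as a careful person would: the job done as asked, in the order asked, and still so for the second after the job is handed in, with the robot touching nothing.
It also fails if it takes over 72 s, if anything falls off the work surface, if the arm or the gripper's body presses on something with over 40 N, if the wrist force passes 120 N, or if a joint passes its speed limit or range.

ROBOT

A 6-joint arm with a two-finger parallel gripper is mounted at the origin on the work surface. World frame = base frame: x ahead of the robot, y to its left, z up, the work surface at z = 0. Lengths are in m, angles in rad, forces in N, time in s.
With the tool pointing down it reaches from about 0.25 to 0.725 m from the base axis. Payload 4 kg.
Tool frame: the origin (TCP) lies midway between the tips of the shut fingers; the grasp point (between the pads) lies 19 mm behind it; z points along the fingers, y is the line along which they close (so a half turn about z gives the same grasp; the last joint's range is limited). The gripper opens to 85 mm and grips with 20 to 120 N. Pads are 22 mm wide; open, the fingers measure 114 mm over their backs; the gripper's body (76 mm by 85 mm) begins 54 mm behind the grasp point. The pads swing forward as they close: fully open they stand 13 mm farther back than shut.
Start: joints at [1.238, 0.241, 0.005, 1.335, 0, 1.571], TCP at [0.163, 0.473, 0.231] pointing down, gripper open.
Joint ranges: [-2.72, 2.72], [-1.05, 1.87], [-1.09, 1.28], [-1.99, 2.15], [-1.42, 1.44], [-3.14, 3.14]. Speed limits (rad/s): [2.79, 2.79, 3.14, 3.14, 3.14, 3.14].

INTERFACE

Orientations are given as a unit quaternion [x, y, z, w].
In Python, from workcell import get_obs, camera, job_done, silhouettes gives the robot as it stands. The module is installed in compiled form; this text tells all that it offers.
- The arm moves only by the tool drive_tool, never from a script. Its argument "increments" is a list of rows, each a list of 3 entries, a list of its own where there are three numbers: the shift along the world's x, y, z in mm, then the turn, a rotation vector about the world's x, y, z in degrees, then the opening, from 0 (shut) to 1 (fully open). A call has 1 to 8 rows; each row shifts and turns the commanded pose from where the row before left it; what a row does not reach is not made up. A row lasts 1/12 s, in which the tool goes at most 41.7 mm and 7.16 degrees, less where a joint would pass 70% of its speed; a pose out of reach is approached as far as the arm can. A call is refused whole if a number of a shift passes 41.7 or a number of a turn 7.16, either way. A call with a gripper value outside its range is refused whole. The fingers move at their own pace and stop on an object; the grip force is fixed at half the most. Time passes only in rows, so rows that do not move let the fingers close. It gives the time, the measured TCP pose, the force, the opening and the grip force at its end, in the units of the state.
- get_obs(): the state, without advancing time (a new reading comes with each control period).
- camera(name): name is "scene" or "side" or "wrist"; returns a dict with "image" (400x640x3 uint8, red, green, blue), "K" (3x3 intrinsics, pixels), "view" (4x4, takes a point from world to camera coordinates). Camera axes: x right, y down, z forward; pixel columns grow to the right and rows downward; lengths in m; the calibration is good to about 2 mm. A picture is of the moment at which its call begins. There is no depth.
- job_done(): hands the job in; it is judged then, once.
Trained networks look in a picture, given as the dict that the camera call returned (one of the last four; its "shot" number tells which), for a name from the list of things; names that differ only in an ending like _2 or _b are one class to them, and where a whole thing is asked for, a point or a joint stands for the part that bears it (a point fixed in the world has none). Each returns a list of dicts, best first, with "conf" (0 to 1); they miss things now and then, are a little off and sometimes report something else, mostly with a low value. They report only what shows in the picture. A call takes as long as a camera call. They do not tell look-alikes from the thing itself.
- silhouettes(query, picture): "region" (400x640 bool, what is visible of it) and "bbox" ([left, top, right, bottom] in pixels, round what is visible of it).
The state is a dict: "clock": time; "joint_pos": joint angles; "joint_vel": joint speeds; "tau": joint torques, N m; "eef_pos": TCP position; "tool_rot": TCP orientation; "ft_force": force on the tool from outside, world axes, zero at the start; "ft_torque": the same for the moment, N m; "grip_width": finger opening in m; "grasp_force": force on a finger pad.
Only numpy, scipy, OpenCV 4.12 (cv2) and the standard library are available. Lean on these libraries where they do the work, as an engineer would, in place of code of your own. Each camera call takes 0.05 s, during which the arm holds its last target. There are 200 camera calls.

## Working session

There is one attempt and no reset: what is moved stays moved. The work goes in short steps, Python scripts to look and compute and a tool call to move; the robot and the scene stay as the last step left them, time stands still between calls to the robot, and variables do not carry over. Pictures are saved under pics/ and viewed, at most 10 in all, crops included, and the job is handed in when it is done.

Besides the shell and the picture viewer there is one more tool, called after "Request:" in YAML: its name, and indented under it one key for each argument. drive_tool: Moves the arm, as the interface text tells. Its arguments: {"type":"object","properties":{"increments":{"type":"array"}},"required":["increments"]}

```bash
mkdir -p pics
cat > h.py <<'E'
import numpy as np, cv2
from workcell import get_obs, camera, job_done, silhouettes
def save(c,n,box=None,s=1):
    im=cv2.cvtColor(c["image"],cv2.COLOR_RGB2BGR)
    if box: im=im[box[1]:box[3],box[0]:box[2]]
    cv2.imwrite("pics/"+n,cv2.resize(im,None,fx=s,fy=s,interpolation=cv2.INTER_CUBIC))
def ray(c,p):
    V=c["view"];R=V[:3,:3];o=-R.T@V[:3,3]
    d=R.T@np.linalg.inv(c["K"])@np.array([p[0],p[1],1.]);return o,d/np.linalg.norm(d)
def onz(c,p,z):
    o,d=ray(c,p);return o+d*(z-o[2])/d[2]
def tri(cps):
    A=0;b=0
    for c,p in cps:
        o,d=ray(c,p);M=np.eye(3)-np.outer(d,d);A=A+M;b=b+M@o
    return np.linalg.solve(A,b)
def proj(c,P):
    q=c["K"]@(c["view"]@np.append(P,1))[:3];return q[:2]/q[2]
E
python3 - <<'E'
from h import *
np.set_printoptions(precision=3,suppress=True)
o=get_obs();print({k:np.round(v,3) for k,v in o.items()})
cs={n:camera(n) for n in("scene","side","wrist")}
for n,c in cs.items():
    V=c["view"];print(n,-V[:3,:3].T@V[:3,3],V[:3,:3].tolist())
    for q in("station","tray","tube_block","stop"):
        for r in silhouettes(q,c):
            ys,xs=np.nonzero(r["region"]);print(n,q,round(r["conf"],2),r["bbox"],xs.mean().round(1),ys.mean().round(1))
im=np.vstack([cv2.resize(cs[n]["image"],(480,300)) if 0 else cs[n]["image"] for n in("scene",)])
for n in cs: save(cs[n],n+"0.png",s=1.25)
E
```

```text
{'clock': np.float64(0.0), 'joint_pos': array([1.238, 0.241, 0.004, 1.335, 0.   , 1.571]), 'joint_vel': array([-0.002, -0.001, -0.   ,  0.   , -0.001, -0.   ]), 'tau': array([ -0.002, -37.232,  25.241,   0.017,  -0.   ,  -0.   ]), 'eef_pos': array([0.163, 0.472, 0.23 ]), 'tool_rot': array([ 0.166,  0.986, -0.001, -0.   ]), 'ft_force': array([ 0.206,  0.225, -0.411]), 'ft_torque': array([-0.023, -0.008,  0.023]), 'grasp_force': np.float64(0.0), 'grip_width': np.float64(0.085)}
scene [ 1.117 -0.111  1.142] [[0.3641643192684803, 0.9312843699733855, -0.009683533187769306], [0.789529039139437, -0.31421467707761075, -0.5271745755103996], [-0.49399215067375485, 0.18433273977318046, -0.8497018277727966]]
scene station 0.82 [183.0, 163.1, 403.2, 311.3] 280.6 243.5
scene station 0.74 [314.1, 168.6, 386.9, 223.6] 358.4 193.9
scene tray 0.97 [315.1, 166.5, 385.4, 225.6] 359.2 193.3
scene tray 0.96 [427.8, 225.9, 482.6, 286.8] 451.2 255.7
scene tray 0.95 [314.4, 109.4, 355.9, 163.2] 335.0 136.2
scene tray 0.7 [182.8, 161.6, 403.9, 312.0] 281.3 243.0
scene tray 0.58 [412.8, 141.3, 476.2, 197.3] 44
[... 630 characters left out ...]
] 310.6 178.2
side tray 0.62 [330.8, 123.1, 381.8, 151.4] 356.6 135.8
side tray 0.55 [198.1, 187.3, 261.7, 219.8] 230.9 203.4
side tray 0.55 [253.9, 117.4, 304.8, 155.5] 277.8 135.0
side tube_block 0.65 [301.3, 161.7, 342.1, 194.9] 323.2 179.7
side tube_block 0.45 [288.5, 160.2, 348.8, 207.6] 310.3 178.3
side stop 0.63 [396.5, 266.2, 431.4, 307.3] 413.2 284.4
wrist [0.088 0.498 0.374] [[0.3266325893953949, 0.9451482779248944, -0.0024257535873698855], [0.9006005701469012, -0.3104566746983919, 0.3041960982430482], [0.28675732701351636, -0.10154499431692394, -0.9526063455243408]]
wrist station 0.81 [134.6, 331.6, 282.4, 400.0] 197.0 373.3
wrist tray 0.79 [368.8, 309.4, 418.5, 356.1] 395.7 333.0
```

View pics/scene0.png

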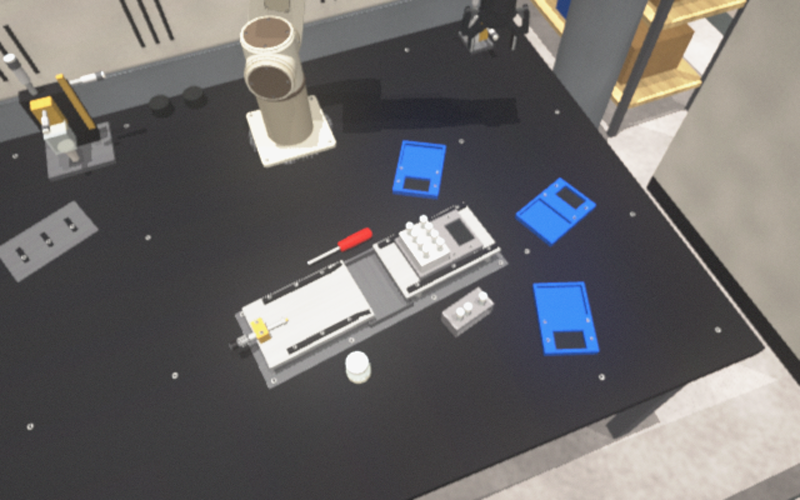

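View pics/side0.png

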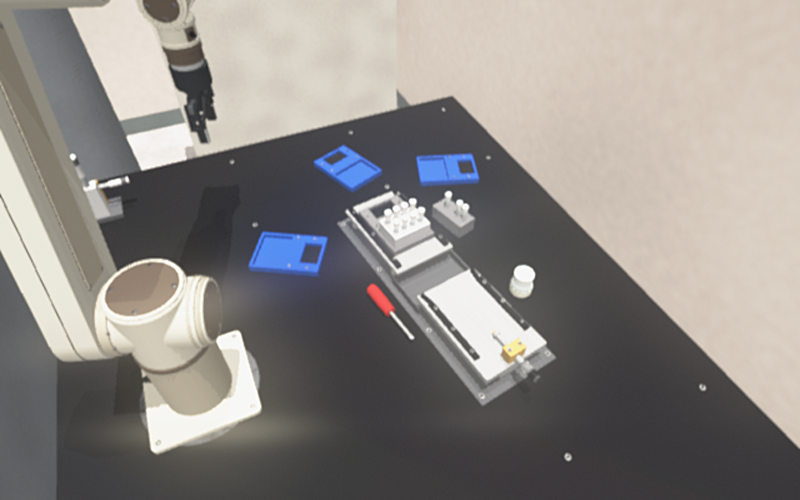

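The scene view shows four tray shapes: blue ones at (335,135), (444,168) and (452,255), and one grey loaded tray on the shelf at (359,193). The description fits only the grey one. The well is dark at about (370,186), and the stop is at (203,267).

Run:
```python
from h import *
np.set_printoptions(precision=4,suppress=True)
s=camera("scene");d=camera("side")
a=np.hstack([cv2.resize(s["image"][155:235,300:410],None,fx=3.6,fy=3.6,interpolation=cv2.INTER_CUBIC),cv2.resize(d["image"][140:220,270:380],None,fx=3.6,fy=3.6,interpolation=cv2.INTER_CUBIC)])
cv2.imwrite("pics/crop1.png",a[:,:,::-1])
# station base-plate outline at bench level
for c,n in((s,"scene"),(d,"side")):
    r=silhouettes("station",c)[0]["region"].astype(np.uint8)
    cnt=max(cv2.findContours(r,0,2)[0],key=cv2.contourArea)
    print(n,cv2.minAreaRect(cnt)[0])
print(onz(s,(370,186),.066),onz(d,(297,167),.066),tri([(s,(370,186)),(d,(297,167))]))
for p in((237,315),(272,384),(507,263)): print(onz(s,np.array(p)/1.25,.004))
for p in((342,222),(480,402),(554,355)): print(onz(d,np.array(p)/1.25,.004))
```

```text
Traceback (most recent call last):
IndexError: list index out of range
```

View pics/crop1.png

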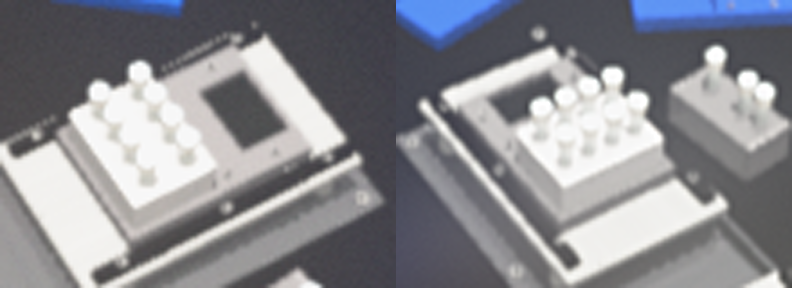

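The crop confirms the choice: a grey slab with an aluminium block and eight capped tubes, and a black well at scene (367,185). The well is partly hidden by the tubes in the side view.

Run:
```python
from h import *
np.set_printoptions(precision=4,suppress=True)
s=camera("scene");d=camera("side")
print(onz(s,(367.5,184.7),.063),onz(d,(306,165),.063))
print("scene")
for p in((237,315),(272,384),(507,263)): print(onz(s,np.array(p)/1.25,.004))
print("side")
for p in((342,222),(484,403),(554,355)): print(onz(d,np.array(p)/1.25,.004))
for c in(s,d):
  for r in silhouettes("stop",c)[:1]:
    ys,xs=np.nonzero(r["region"]);print(xs.mean(),ys.mean(),onz(c,(xs.mean(),ys.mean()),.065))
```

```text
[0.4888 0.2618 0.063 ] [0.4954 0.2671 0.063 ]
scene
[ 0.476  -0.2496  0.004 ]
[ 0.6522 -0.2188  0.004 ]
[0.5733 0.3457 0.004 ]
side
[0.4036 0.3148 0.004 ]
[ 0.4793 -0.2535  0.004 ]
[ 0.6611 -0.2231  0.004 ]
203.87121212121212 267.0656565656566 [ 0.5642 -0.2185  0.065 ]
414.1320754716981 284.9075471698113 [ 0.5628 -0.2218  0.065 ]
```

Request:
drive_tool:
  increments:
    - [[27,-17,2],[0,0,-5.3],0]
    - [[27,-17,2],[0,0,-5.3],0]
    - [[27,-17,2],[0,0,-5.3],0]
    - [[27,-17,2],[0,0,-5.3],0]
    - [[27,-17,2],[0,0,-5.3],0]
    - [[27,-17,2],[0,0,-5.3],0]

```text
clock: 1.6
eef_pos: [0.3264, 0.3696, 0.2435]
tool_rot: [0.431, 0.902, 0.0, 0.0]
ft_force: [0.2, 0.1, -0.3]
grip_width: 0.0124
grasp_force: 0.0
```

Request:
drive_tool:
  increments:
    - [[27,-17,2],[0,0,-5.3],0]
    - [[27,-17,2],[0,0,-5.3],0]
    - [[27,-17,2],[0,0,-5.3],0]
    - [[27,-17,2],[0,0,-5.3],0]
    - [[27,-17,2],[0,0,-5.3],0]
    - [[27,-17,2],[0,0,-4.7],0]
    - [[0,0,0],[0,0,0],0]
    - [[0,0,0],[0,0,0],0]

```text
clock: 2.27
eef_pos: [0.4884, 0.2675, 0.2549]
tool_rot: [0.657, 0.753, -0.0, -0.0]
ft_force: [-0.3, 0.1, 0.9]
grip_width: 0.0002
grasp_force: 0.0
```

Run:
```python
from h import *
np.set_printoptions(precision=4,suppress=True)
c=camera("wrist");save(c,"wrist1.png",s=1.25);np.save("w1.npy",{k:c[k] for k in("image","K","view")},allow_pickle=True)
o=get_obs();print(o["clock"],o["eef_pos"],o["tool_rot"],o["ft_force"],o["joint_pos"],c["K"][0])
for q in("tray","station","tube_block"):
    for r in silhouettes(q,c): print(q,r["conf"],r["bbox"])
```

```text
2.3167 [0.4874 0.2682 0.2549] [ 0.6567  0.7541 -0.0004 -0.0004] [ 0.1659  0.8801 -0.589 ] [0.5028 0.347  0.2119 1.4367 0.0005 1.9357] [282.6068   0.     321.9474]
tray 0.72 [74.1, 71.0, 222.6, 209.5]
tray 0.68 [277.3, 156.1, 367.4, 283.6]
tray 0.59 [445.8, 22.3, 605.3, 165.8]
tray 0.55 [310.2, 0.0, 412.9, 47.3]
station 0.66 [254.4, 118.7, 393.1, 344.1]
tube_block 0.56 [285.1, 226.4, 365.5, 286.6]
tube_block 0.23 [274.8, 160.1, 372.3, 283.1]
```

View pics/wrist1.png

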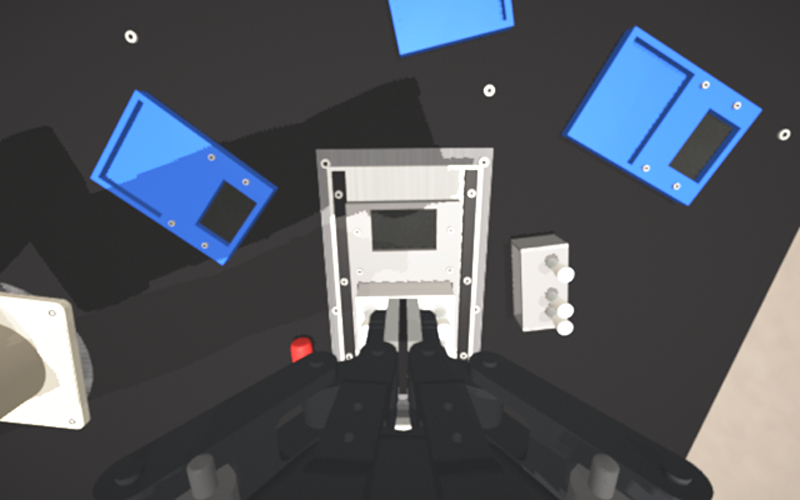

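The wrist view has the tail at the top: well at (404,229)/1.25 = (323,183), tray tail edge at row 203/1.25, and the straight black guides at columns 342 and 468 (÷1.25). The fingers hide the tubes below.

Run:
```python
from h import *
np.set_printoptions(precision=4,suppress=True)
c=np.load("w1.npy",allow_pickle=True).item()
g=c["image"].max(2).astype(int); 
# well: dark blob round (323,183)
m=((g<75)*255).astype(np.uint8);n,l,st,ce=cv2.connectedComponentsWithStats(m)
k=l[183,323];print(st[k],ce[k])
cnt=max(cv2.findContours((l==k).astype(np.uint8),0,2)[0],key=cv2.contourArea);r=cv2.minAreaRect(cnt);print(r)
for p in cv2.boxPoints(r): print(p,onz(c,p,.066),onz(c,p,.060))
W=onz(c,r[0],.063);print("well",W)
s=camera("scene");print("scene px of well",proj(s,W))
# base plate corners (tail) and tray tail corners
for p in((316,151),(493,149)): print("plate",onz(c,np.array(p)/1.25,.004))
print("TCP px",proj(c,get_obs()["eef_pos"]))
# columns of row 240 & 140 & 200 intensities
for y in(150,200,235): print(y,[int(v) for v in g[y,255:395:2]])
```

```text
[    0     0   640   400 69588] [354.4678 199.014 ]
((324.6099548339844, 203.2451934814453), (170.8114776611328, 143.01394653320312), 89.23609924316406)
[251.9707 118.8004] [0.3996 0.3219 0.066 ] [0.3982 0.3215 0.06  ]
[394.9719 116.8937] [0.5596 0.3459 0.066 ] [0.5611 0.3459 0.06  ]
[397.2492 287.69  ] [0.6109 0.1252 0.066 ] [0.6133 0.1213 0.06  ]
[254.248  289.5967] [0.4165 0.0955 0.066 ] [0.4154 0.091  0.06  ]
well [0.4953 0.232  0.063 ]
scene px of well [358.5506 189.8516]
plate [0.3864 0.3152 0.004 ]
plate [0.575  0.3431 0.004 ]
TCP px [320.8716 248.882 ]
150 [104, 127, 126, 129, 229, 196, 52, 49, 49, 52, 48, 206, 236, 235, 235, 230, 238, 237, 232, 235, 236, 235, 233, 231, 233, 235, 234, 233, 235, 234, 235, 236, 235, 235, 235, 238, 237, 236, 237, 235, 236, 237, 236, 232, 236, 239, 237, 235, 236, 236, 235, 237, 235, 234, 236, 239, 255, 255, 145, 115, 116, 127, 112, 198, 255, 255, 206, 211, 214, 74]
200 [56, 53, 149, 178, 180, 194, 255, 244, 87, 91, 91, 93, 222, 239, 239, 239, 239, 240, 240, 240, 241, 212, 134, 138, 141, 144, 144, 149, 148, 156, 158, 161, 163, 164, 169, 172, 188, 196, 202, 203, 203, 210, 213, 212, 219, 223, 222, 241, 250, 250, 250, 249, 249, 249, 249, 249, 254, 144, 101, 103, 102, 97, 255, 255, 218, 206, 207, 152, 60, 61]
235 [56, 57, 57, 74, 177, 176, 181, 254, 250, 81, 78, 79, 75, 194, 236, 209, 186, 186, 186, 185, 189, 193, 192, 193, 193, 193, 193, 194, 193, 194, 194, 195, 195, 195, 196, 196, 197, 199, 198, 200, 200, 201, 201, 202, 200, 203, 204, 204, 204, 206, 206, 208, 210, 212, 231, 248, 181, 83, 89, 86, 82, 255, 255, 212, 207, 205, 104, 60, 61, 61]
```

Run:
```python
from h import *
np.set_printoptions(precision=4,suppress=True)
c=np.load("w1.npy",allow_pickle=True).item()
g=c["image"].max(2).astype(int)
print("row183",[(x,int(g[183,x])) for x in list(range(268,306,1))])
print([(x,int(g[183,x])) for x in range(342,392,1)])
for x in(310,336): print("col",x,[(y,int(g[y,x])) for y in range(155,252,1)])
```

```text
row183 [(268, 231), (269, 108), (270, 91), (271, 95), (272, 96), (273, 96), (274, 96), (275, 95), (276, 106), (277, 190), (278, 245), (279, 251), (280, 250), (281, 250), (282, 248), (283, 247), (284, 251), (285, 253), (286, 249), (287, 237), (288, 243), (289, 250), (290, 250), (291, 250), (292, 250), (293, 250), (294, 251), (295, 253), (296, 233), (297, 139), (298, 77), (299, 73), (300, 75), (301, 76), (302, 74), (303, 74), (304, 74), (305, 74)]
[(342, 77), (343, 76), (344, 75), (345, 74), (346, 76), (347, 71), (348, 88), (349, 203), (350, 250), (351, 252), (352, 251), (353, 251), (354, 251), (355, 251), (356, 249), (357, 238), (358, 252), (359, 254), (360, 250), (361, 255), (362, 255), (363, 254), (364, 251), (365, 251), (366, 251), (367, 252), (368, 255), (369, 247), (370, 107), (371, 96), (372, 108), (373, 107), (374, 108), (375, 107), (376, 107), (377, 105), (378, 103), (379, 161), (380, 255), (381, 255), (382, 255), (383, 255), (384, 220), (385, 204), (386, 208), (387, 209), (388, 208), (389, 212), (390, 160), (391, 72)]
col 310 [(155, 233), (156, 233), (157, 233), (158, 233), (
[... 1520 characters left out ...]
), (193, 74), (194, 73), (195, 75), (196, 75), (197, 72), (198, 89), (199, 121), (200, 207), (201, 251), (202, 251), (203, 250), (204, 250), (205, 250), (206, 249), (207, 249), (208, 249), (209, 249), (210, 249), (211, 249), (212, 249), (213, 249), (214, 249), (215, 249), (216, 249), (217, 248), (218, 248), (219, 248), (220, 248), (221, 249), (222, 248), (223, 243), (224, 227), (225, 214), (226, 190), (227, 193), (228, 194), (229, 196), (230, 194), (231, 193), (232, 195), (233, 196), (234, 195), (235, 200), (236, 251), (237, 255), (238, 255), (239, 255), (240, 255), (241, 255), (242, 255), (243, 255), (244, 255), (245, 255), (246, 247), (247, 184), (248, 81), (249, 66), (250, 75), (251, 84)]
```

Run:
```python
from h import *
np.set_printoptions(precision=4,suppress=True)
c=np.load("w1.npy",allow_pickle=True).item()
g=c["image"].max(2).astype(int)
def edge(y,x0,x1,th=160,rev=False):
    v=g[y,x0:x1]; i=np.nonzero((v[:-1]<th)!=(v[1:]<th))[0]
    return [x0+k+(th-v[k])/(v[k+1]-v[k]) for k in i]
L=[];R=[]
for y in range(140,232,4):
    a=edge(y,262,290);b=edge(y,362,388)
    if len(a)>=2 and len(b)>=2:
        L.append(onz(c,(a[-1],y),.058));R.append(onz(c,(b[0],y),.058))
L=np.array(L);R=np.array(R)
for n,A in(("L",L),("R",R)):
    p=np.polyfit(A[:,1],A[:,0],1);print(n,p,np.degrees(np.arctan(p[0])),np.std(A[:,0]-np.polyval(p,A[:,1])),len(A))
for n,p in(("wellC",(322.8,183.2)),("frontwall",(323,199.7)),("backwall",(323,167)),("left",(297,183)),("right",(348.7,183)),("tail",(323,160))): print(n,onz(c,p,.066))
```

```text
L [-0.1518  0.472 ] -8.629646356194206 0.0018847261551700452 23
R [-0.1496  0.5864] -8.507967048181518 0.00106873884604267 23
wellC [0.4894 0.2581 0.066 ]
frontwall [0.4925 0.2373 0.066 ]
backwall [0.4869 0.2779 0.066 ]
left [0.4583 0.2541 0.066 ]
right [0.5205 0.2627 0.066 ]
tail [0.4857 0.2863 0.066 ]
```

Request:
drive_tool:
  increments:
    - [[0.5,-2.7,-20],[-0.7,-0.1,0.2],0]
    - [[0.5,-2.7,-20],[-0.7,-0.1,0.2],0]
    - [[0.5,-2.7,-20],[-0.7,-0.1,0.2],0]
    - [[0.5,-2.7,-20],[-0.7,-0.1,0.1],0]
    - [[0.5,-2.7,-20],[-0.7,-0.1,0],0]
    - [[0.1,-2.7,-20],[-0.5,-0.1,0],0]
    - [[0,0,-5],[0,0,0],0]
    - [[0,0,0],[0,0,0],0]

```text
clock: 3.18
eef_pos: [0.488, 0.2524, 0.1288]
tool_rot: [0.651, 0.758, -0.025, 0.026]
ft_force: [-0.5, 0.1, 0.4]
grip_width: 0.0003
grasp_force: 0.0
```

Run:
```python
from h import *
np.set_printoptions(precision=4,suppress=True)
c=camera("wrist");save(c,"wrist2.png",s=1.25);np.save("w2.npy",{k:c[k] for k in("image","K","view")},allow_pickle=True)
o=get_obs();print(o["clock"],o["eef_pos"],o["tool_rot"],o["ft_force"])
P=o["eef_pos"];print(proj(c,P))
for n,p in(("C",(.4894,.2581,.066)),("front",(.4921,.2373,.066))): print(n,proj(c,p))
```

```text
3.2333 [0.4892 0.2529 0.1303] [ 0.6509  0.7583 -0.0233  0.0266] [ 0.5    -0.244   0.1727]
[326.3641 252.9134]
C [326.8103 200.8262]
front [326.0251 225.2446]
```

View pics/wrist2.png

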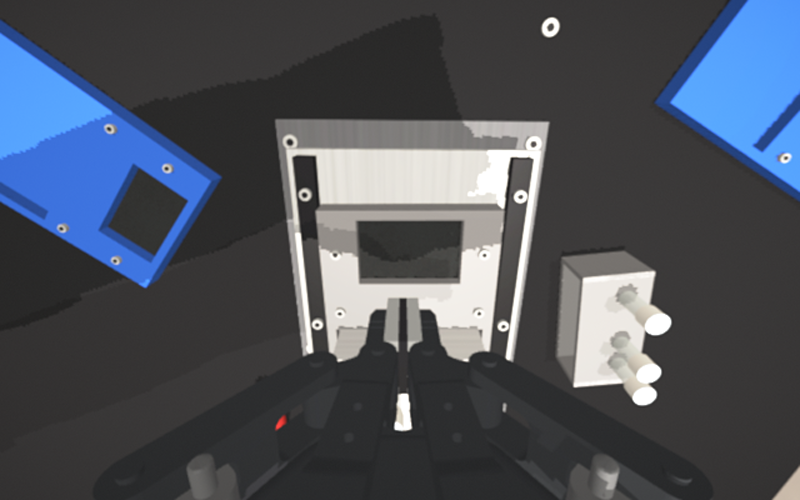

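Wrist view 2 shows the well centre at (328,201), where (327,201) was predicted, and its front edge at row 224, where 225 was predicted. Both position and height are confirmed. Next is the descent, slow over the last part.

Request:
drive_tool:
  increments:
    - [[0.5,0,-12],[0,0,0],0]
    - [[0.5,0,-12],[0,0,0],0]
    - [[0,0,-12],[0,0,0],0]
    - [[0,0,-12],[0,0,0],0]
    - [[0,0,-9],[0,0,0],0]
    - [[0,0,-3],[0,0,0],0]
    - [[0,0,-0.5],[0,0,0],0]
    - [[0,0,0],[0,0,0],0]

```text
clock: 3.9
eef_pos: [0.4914, 0.2527, 0.0706]
tool_rot: [0.651, 0.758, -0.022, 0.027]
ft_force: [1.0, -0.0, -0.2]
grip_width: -0.0001
grasp_force: 0.0
```

Request:
drive_tool:
  increments:
    - [[0,0,-0.5],[0,0,0],0]
    - [[0,0,-0.5],[0,0,0],0]
    - [[0,0,-0.5],[0,0,0],0]
    - [[0,0,-0.5],[0,0,0],0]
    - [[0,0,-0.5],[0,0,0],0]
    - [[0,0,-0.5],[0,0,0],0]

```text
clock: 4.4
eef_pos: [0.491, 0.2523, 0.0668]
tool_rot: [0.652, 0.758, -0.023, 0.027]
ft_force: [0.3, -0.3, 0.1]
grip_width: -0.0002
grasp_force: 0.0
```

Request:
drive_tool:
  increments:
    - [[0,0,-0.5],[0,0,0],0]
    - [[0,0,-0.5],[0,0,0],0]
    - [[0,0,-0.5],[0,0,0],0]
    - [[0,0,-0.5],[0,0,0],0]
    - [[0,0,-0.4],[0,0,0],0]
    - [[0,0,-0.4],[0,0,0],0]

```text
clock: 4.9
eef_pos: [0.4909, 0.2523, 0.0639]
tool_rot: [0.651, 0.758, -0.023, 0.027]
ft_force: [-0.8, -0.6, 1.5]
grip_width: 0.0001
grasp_force: 0.0
```

Request:
drive_tool:
  increments:
    - [[0,0,-0.4],[0,0,0],0]
    - [[0,0,-0.4],[0,0,0],0]
    - [[0,0,-0.4],[0,0,0],0]

```text
clock: 5.15
eef_pos: [0.4909, 0.2524, 0.0628]
tool_rot: [0.651, 0.758, -0.023, 0.027]
ft_force: [0.1, -0.4, 0.2]
grip_width: -0.0003
grasp_force: 0.0
```

Request:
drive_tool:
  increments:
    - [[0,0,-0.4],[0,0,0],0]
    - [[0,0,-0.4],[0,0,0],0]
    - [[0,0,-0.4],[0,0,0],0]

```text
clock: 5.4
eef_pos: [0.491, 0.2524, 0.0616]
tool_rot: [0.651, 0.758, -0.023, 0.027]
ft_force: [-0.8, 0.1, 1.0]
grip_width: 0.0002
grasp_force: 0.0
```

Request:
drive_tool:
  increments:
    - [[0,0,-0.4],[0,0,0],0]
    - [[0,0,-0.3],[0,0,0],0]
    - [[0,0,-0.3],[0,0,0],0]

```text
clock: 5.65
eef_pos: [0.4909, 0.2524, 0.0606]
tool_rot: [0.651, 0.758, -0.023, 0.027]
ft_force: [-0.7, -0.4, 0.1]
grip_width: 0.0004
grasp_force: 0.0
```

Request:
drive_tool:
  increments:
    - [[0,0,-0.4],[0,0,0],0]
    - [[0,0,-0.4],[0,0,0],0]
    - [[0,0,-0.4],[0,0,0],0]

```text
clock: 5.9
eef_pos: [0.491, 0.2524, 0.0594]
tool_rot: [0.651, 0.758, -0.023, 0.027]
ft_force: [-0.1, 0.5, -0.1]
grip_width: -0.0
grasp_force: 0.0
```

Request:
drive_tool:
  increments:
    - [[0,0,-0.4],[0,0,0],0]
    - [[0,0,-0.4],[0,0,0],0]
    - [[0,0,-0.3],[0,0,0],0]

```text
clock: 6.15
eef_pos: [0.491, 0.2524, 0.0586]
tool_rot: [0.651, 0.758, -0.023, 0.027]
ft_force: [-0.8, -0.5, 4.1]
grip_width: -0.0002
grasp_force: 2.0
```

Request:
drive_tool:
  increments:
    - [[0,0,0.3],[0,0,0],0]
    - [[0.1,-0.6,0],[0,0,0],0]
    - [[0.1,-0.6,0],[0,0,0],0]
    - [[0.1,-0.6,0],[0,0,0],0]
    - [[0.1,-0.6,0],[0,0,0],0]

```text
clock: 6.57
eef_pos: [0.4915, 0.2502, 0.0587]
tool_rot: [0.651, 0.758, -0.023, 0.027]
ft_force: [-0.9, 1.1, 1.9]
grip_width: 0.0001
grasp_force: 0.6
```

Request:
drive_tool:
  increments:
    - [[0.1,-0.6,0],[0,0,0],0]
    - [[0.1,-0.6,0],[0,0,0],0]
    - [[0.1,-0.6,0],[0,0,0],0]
    - [[0.1,-0.6,0],[0,0,0],0]

```text
clock: 6.9
eef_pos: [0.4918, 0.2476, 0.0587]
tool_rot: [0.651, 0.758, -0.023, 0.027]
ft_force: [0.3, 1.6, 1.8]
grip_width: -0.0003
grasp_force: 0.7
```

Request:
drive_tool:
  increments:
    - [[0.1,-0.8,0],[0,0,0],0]
    - [[0.1,-0.8,0],[0,0,0],0]
    - [[0.1,-0.8,0],[0,0,0],0]
    - [[0.1,-0.8,0],[0,0,0],0]

```text
clock: 7.23
eef_pos: [0.4922, 0.2445, 0.0587]
tool_rot: [0.651, 0.758, -0.023, 0.027]
ft_force: [0.1, 1.9, 1.8]
grip_width: 0.0
grasp_force: 1.4
```

Run:
```python
from h import *
np.set_printoptions(precision=4,suppress=True)
c=camera("wrist");save(c,"wrist3.png",(200,90,440,290),3);np.save("w3.npy",{k:c[k] for k in("image","K","view")},allow_pickle=True)
o=get_obs();print(o["clock"],o["eef_pos"],o["ft_force"])
for n,p in(("C",(.4894,.2581,.066)),("front",(.4921,.2373,.066)),("back",(.4863,.2789,.066)),("tail",(.4854,.2848,.066))): print(n,proj(c,p))
g=c["image"].max(2).astype(int)
x=int(proj(c,(.4863,.2789,.066))[0])
for X in(x-25,x,x+25):print(X,[(y,int(g[y,X])) for y in range(100,200,2)])
```

```text
7.2833 [0.4922 0.2443 0.0587] [-0.2665  2.5499  0.9342]
C [322.9566 236.7203]
front [322.0804 270.0462]
back [323.1351 199.5982]
tail [323.1477 188.3011]
298 [(100, 121), (102, 121), (104, 121), (106, 121), (108, 121), (110, 121), (112, 121), (114, 120), (116, 134), (118, 197), (120, 224), (122, 223), (124, 223), (126, 223), (128, 223), (130, 223), (132, 223), (134, 223), (136, 224), (138, 224), (140, 224), (142, 224), (144, 224), (146, 224), (148, 224), (150, 224), (152, 224), (154, 224), (156, 224), (158, 224), (160, 224), (162, 224), (164, 224), (166, 223), (168, 223), (170, 223), (172, 223), (174, 223), (176, 223), (178, 223), (180, 223), (182, 223), (184, 225), (186, 120), (188, 114), (190, 113), (192, 113), (194, 113), (196, 145), (198, 167)]
323 [(100, 119), (102, 120), (104, 119), (106, 119), (108, 119), (110, 119), (112, 120), (114, 119), (116, 129), (118, 198), (120, 225), (122, 224), (124, 225), (126, 225), (128, 225), (130, 225), (132, 225), (134, 224), (136, 224), (138, 224), (140, 223), (142, 224), (144, 224), (146, 223), (148, 224), (150, 224), (152, 224), (154, 224), 
[... 168 characters left out ...]
(184, 223), (186, 120), (188, 113), (190, 114), (192, 114), (194, 113), (196, 145), (198, 166)]
348 [(100, 123), (102, 123), (104, 121), (106, 123), (108, 123), (110, 123), (112, 123), (114, 123), (116, 129), (118, 193), (120, 227), (122, 226), (124, 226), (126, 226), (128, 225), (130, 226), (132, 226), (134, 226), (136, 225), (138, 226), (140, 226), (142, 226), (144, 226), (146, 225), (148, 224), (150, 225), (152, 225), (154, 224), (156, 224), (158, 223), (160, 223), (162, 223), (164, 223), (166, 223), (168, 223), (170, 222), (172, 222), (174, 221), (176, 221), (178, 221), (180, 221), (182, 221), (184, 214), (186, 117), (188, 114), (190, 114), (192, 114), (194, 114), (196, 151), (198, 166)]
```

View pics/wrist3.png

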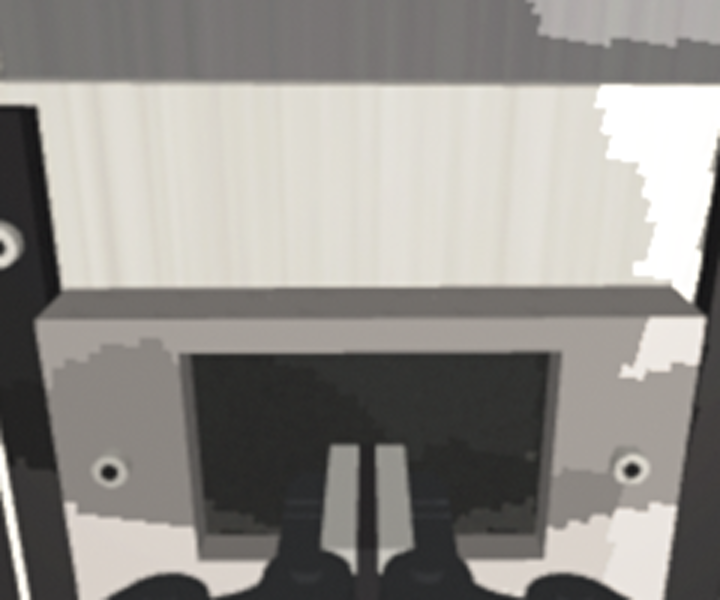

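The tail edge's top is at row 195 and the well's front edge at about row 276, so the tray has already moved a little. The fingers sit near the front wall.

Run:
```python
from h import *
np.set_printoptions(precision=4,suppress=True)
c=np.load("w3.npy",allow_pickle=True).item()
ex=np.array([.1495,-.9888]);T=np.array([.4922,.2443])
for n,p,z in(("tailtop",(323,195.5),.066),("tailbot",(323,185.4),.05),("back",(323,207.3),.066),("front",(322,275.7),.066),("frontfloor",(322,268.3),.058),("fingrear",(315,238.3),.059)):
    w=onz(c,p,z);print(n,w,"rel TCP along ex mm",1e3*(w[:2]-T)@ex)
```

```text
tailtop [0.4859 0.2811 0.066 ] rel TCP along ex mm -37.28156770289739
tailbot [0.486  0.2808 0.05  ] rel TCP along ex mm -36.998886183853465
back [0.4869 0.2748 0.066 ] rel TCP along ex mm -30.91492001528042
front [0.4926 0.2336 0.066 ] rel TCP along ex mm 10.684303677491833
frontfloor [0.4928 0.2327 0.058 ] rel TCP along ex mm 11.50354164636026
fingrear [0.4858 0.2525 0.059 ] rel TCP along ex mm -9.096984906245321
```

Request:
drive_tool:
  increments:
    - [[0.2,-1,-0.2],[0,0,0],0]
    - [[0.2,-1.5,-0.2],[0,0,0],0]
    - [[0.3,-2,-0.2],[0,0,0],0]
    - [[0.3,-2,-0.2],[0,0,0],0]
    - [[0.3,-2,0],[0,0,0],0]
    - [[0.3,-2,0],[0,0,0],0]

```text
clock: 7.78
eef_pos: [0.4945, 0.2342, 0.0586]
tool_rot: [0.651, 0.758, -0.022, 0.027]
ft_force: [0.2, 3.0, 4.7]
grip_width: 0.0
grasp_force: 3.2
```

Run:
```python
from h import *
np.set_printoptions(precision=4,suppress=True)
s=camera("scene");d=camera("side")
o=get_obs();print(o["clock"],o["eef_pos"],o["ft_force"])
np.save("sd.npy",{"s":{k:s[k] for k in("image","K","view")},"d":{k:d[k] for k in("image","K","view")}},allow_pickle=True)
f=lambda im,b:cv2.resize(im[b[1]:b[3],b[0]:b[2]],(390,360),interpolation=cv2.INTER_CUBIC)
cv2.imwrite("pics/stop.png",np.hstack([f(s["image"],(180,210,310,330)),f(d["image"],(325,200,455,320))])[:,:,::-1])
```

```text
7.8833 [0.4945 0.2337 0.0586] [-0.2751  1.6287  4.9922]
```

View pics/stop.png

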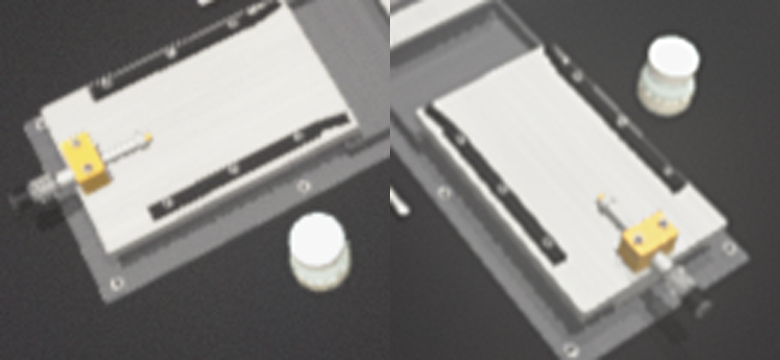

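Run:
```python
from h import *
np.set_printoptions(precision=4,suppress=True)
D=np.load("sd.npy",allow_pickle=True).item();s,d=D["s"],D["d"]
ex=np.array([.1495,-.9888]);ey=np.array([.9888,.1495]);T=np.array([.4945,.2340])
def rel(w): return 1e3*np.array([(w[:2]-T)@ex,(w[:2]-T)@ey])
P=tri([(s,(229.3,256)),(d,(395.3,266))]);print("pin tip",P,rel(P),rel(onz(s,(229.3,256),.059)),rel(onz(d,(395.3,266),.059)))
for n,c,p in(("se",s,(274.3,211)),("se",s,(299,252.7)),("end",s,(194,245.7)),("end",s,(216.7,294)),("se",d,(335,237.7)),("se",d,(375.3,216))): print(n,rel(onz(c,p,.05)))
```

```text
pin tip [ 0.5542 -0.1527  0.0558] [391.2509   1.1968] [390.3942   2.3536] [393.7192  -0.2959]
se [229.9142 -63.5114]
se [231.5675  79.228 ]
end [457.211  -75.3243]
end [458.4526  75.642 ]
se [236.025  -70.9414]
se [234.5112  64.2156]
```

Request:
drive_tool:
  increments:
    - [[0.3,-2,-0.2],[0,0,0],0]
    - [[0.3,-2,-0.2],[0,0,0],0]
    - [[0.3,-2,-0.2],[0,0,0],0]
    - [[0.3,-2,-0.2],[0,0,0],0]
    - [[0.3,-2,-0.2],[0,0,0],0]
    - [[0.3,-2,-0.1],[0,0,0],0]
    - [[0.3,-2,0],[0,0,0],0]
    - [[0.3,-2,0],[0,0,0],0]

```text
clock: 8.55
eef_pos: [0.4977, 0.2189, 0.0585]
tool_rot: [0.651, 0.758, -0.021, 0.027]
ft_force: [-0.6, 4.5, 9.2]
grip_width: 0.0002
grasp_force: 5.1
```

Request:
drive_tool:
  increments:
    - [[0.3,-2,-0.1],[0,0,0],0]
    - [[0.3,-2,-0.1],[0,0,0],0]
    - [[0.3,-2,-0.1],[0,0,0],0]
    - [[0.3,-2,0],[0,0,0],0]
    - [[0.3,-2,0],[0,0,0],0]
    - [[0.3,-2,0],[0,0,0],0]

```text
clock: 9.05
eef_pos: [0.4998, 0.207, 0.0585]
tool_rot: [0.651, 0.758, -0.02, 0.027]
ft_force: [-1.2, 3.9, 10.4]
grip_width: -0.0
grasp_force: 5.7
```

Request:
drive_tool:
  increments:
    - [[0.2,-2,0],[0,0,0],0]
    - [[0.2,-2,0],[0,0,0],0]
    - [[0.3,-2,0],[0,0,0],0]
    - [[0.3,-2,0],[0,0,0],0]
    - [[0.3,-2,0],[0,0,0],0]
    - [[0.3,-2,0],[0,0,0],0]

```text
clock: 9.55
eef_pos: [0.5014, 0.195, 0.0585]
tool_rot: [0.651, 0.758, -0.02, 0.028]
ft_force: [-1.2, 3.8, 10.6]
grip_width: 0.0001
grasp_force: 5.7
```

Request:
drive_tool:
  increments:
    - [[0.2,-2,0],[0,0,0],0]
    - [[0.3,-2,0],[0,0,0],0]
    - [[0.2,-2,0],[0,0,0],0]
    - [[0.3,-2,0],[0,0,0],0]
    - [[0.3,-2,0],[0,0,0],0]
    - [[0.3,-2,0],[0,0,0],0]
    - [[0.3,-2,0],[0,0,0],0]
    - [[0.3,-2,0],[0,0,0],0]

```text
clock: 10.22
eef_pos: [0.5036, 0.1789, 0.0585]
tool_rot: [0.651, 0.758, -0.02, 0.028]
ft_force: [-0.7, 4.3, 10.0]
grip_width: -0.0002
grasp_force: 5.8
```

Request:
drive_tool:
  increments:
    - [[0.3,-2,-0.1],[0,0,0],0]
    - [[0.3,-2,0],[0,0,0],0]
    - [[0.3,-2,0],[0,0,0],0]
    - [[0.3,-2,0],[0,0,0],0]
    - [[0.3,-2,0],[0,0,0],0]
    - [[0.3,-2,0],[0,0,0],0]
    - [[0.3,-2,0],[0,0,0],0]
    - [[0.3,-2,0],[0,0,0],0]

```text
clock: 10.88
eef_pos: [0.5061, 0.163, 0.0584]
tool_rot: [0.651, 0.758, -0.02, 0.028]
ft_force: [0.2, 4.4, 11.0]
grip_width: 0.0002
grasp_force: 6.1
```

Request:
drive_tool:
  increments:
    - [[0.3,-2,0],[0,0,0],0]
    - [[0.3,-2,0],[0,0,0],0]
    - [[0.3,-2,0],[0,0,0],0]
    - [[0.3,-2,0],[0,0,0],0]
    - [[0.3,-2,0],[0,0,0],0]
    - [[0.3,-2,0],[0,0,0],0]
    - [[0.3,-2,0],[0,0,0],0]
    - [[0.3,-2,0],[0,0,0],0]

```text
clock: 11.55
eef_pos: [0.5085, 0.1469, 0.0584]
tool_rot: [0.651, 0.758, -0.02, 0.028]
ft_force: [0.1, 3.3, 11.3]
grip_width: -0.0
grasp_force: 6.1
```

Request:
drive_tool:
  increments:
    - [[0.3,-2,0],[0,0,0],0]
    - [[0.3,-2,0],[0,0,0],0]
    - [[0.3,-2,0],[0,0,0],0]
    - [[0.3,-2,0],[0,0,0],0]
    - [[0.3,-2,0],[0,0,0],0]
    - [[0.3,-2,0],[0,0,0],0]
    - [[0.3,-2,0],[0,0,0],0]

```text
clock: 12.13
eef_pos: [0.5106, 0.1329, 0.0585]
tool_rot: [0.651, 0.758, -0.02, 0.028]
ft_force: [-0.6, 3.2, 11.8]
grip_width: 0.0001
grasp_force: 6.2
```

Request:
drive_tool:
  increments:
    - [[0.3,-2,0.05],[0,0,0],0]
    - [[0.3,-2,0.05],[0,0,0],0]
    - [[0.3,-2,0],[0,0,0],0]
    - [[0.3,-2,0],[0,0,0],0]
    - [[0.3,-2,0],[0,0,0],0]
    - [[0.3,-2,0],[0,0,0],0]
    - [[0.3,-2,0],[0,0,0],0]

```text
clock: 12.72
eef_pos: [0.5126, 0.1187, 0.0584]
tool_rot: [0.651, 0.758, -0.021, 0.028]
ft_force: [-0.6, 4.8, 10.2]
grip_width: 0.0
grasp_force: 6.1
```

Request:
drive_tool:
  increments:
    - [[0.3,-2,0],[0,0,0],0]
    - [[0.3,-2,0],[0,0,0],0]
    - [[0.3,-2,0],[0,0,0],0]
    - [[0.3,-2,0],[0,0,0],0]
    - [[0.3,-2,0],[0,0,0],0]
    - [[0.3,-2,0],[0,0,0],0]
    - [[0.3,-2,0],[0,0,0],0]
    - [[0.3,-2,0],[0,0,0],0]

```text
clock: 13.38
eef_pos: [0.515, 0.1027, 0.0584]
tool_rot: [0.651, 0.758, -0.021, 0.028]
ft_force: [-0.6, 3.8, 10.2]
grip_width: -0.0005
grasp_force: 6.2
```

Run:
```python
from h import *
s=camera("scene");d=camera("side")
f=lambda im,b:cv2.resize(im[b[1]:b[3],b[0]:b[2]],(390,360),interpolation=cv2.INTER_CUBIC)
cv2.imwrite("pics/mid.png",np.hstack([f(s["image"],(235,165,365,285)),f(d["image"],(285,160,415,280))])[:,:,::-1])
o=get_obs();print(o["clock"],o["eef_pos"].round(4),o["ft_force"].round(1))
ex=np.array([.1495,-.9888]);T=o["eef_pos"][:2]
for n,k in(("nose",123),):
    for c,b in((s,(235,165)),(d,(285,160))):
        for y in(-55,0,55):
            p=proj(c,np.append(T+ex*k/1e3+np.array([.9888,.1495])*y/1e3,.05));print(n,y,((p-b)*3).round(0))
```

```text
13.4833 [0.515  0.1022 0.0584] [-1.   3.4 11.5]
nose -55 [ 96. 158.]
nose 0 [124. 206.]
nose 55 [153. 255.]
nose -55 [179. 241.]
nose 0 [230. 213.]
nose 55 [278. 187.]
```

View pics/mid.png

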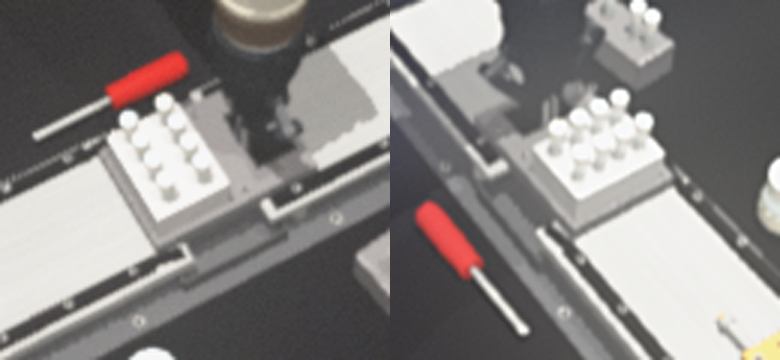

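The nose lies flat on the stage between its guides, at crop (100,157)–(158,245) as predicted, and the tail is still on the shelf. Time to ease off the press.

Request:
drive_tool:
  increments:
    - [[0.3,-2,0.1],[0,0,0],0]
    - [[0.3,-2,0.1],[0,0,0],0]
    - [[0.3,-2,0.2],[0,0,0],0]
    - [[0.3,-2,0.2],[0,0,0],0]
    - [[0.3,-2,0.2],[0,0,0],0]
    - [[0.3,-2,0.2],[0,0,0],0]
    - [[0.3,-2,0.2],[0,0,0],0]
    - [[0.3,-2,0],[0,0,0],0]

```text
clock: 14.15
eef_pos: [0.5162, 0.086, 0.0585]
tool_rot: [0.651, 0.758, -0.022, 0.027]
ft_force: [-1.2, 2.7, 6.6]
grip_width: -0.0002
grasp_force: 4.1
```

Request:
drive_tool:
  increments:
    - [[0.3,-2,0.2],[0,0,0],0]
    - [[0.3,-2,0.2],[0,0,0],0]
    - [[0.3,-2,0.2],[0,0,0],0]
    - [[0.3,-2,0.2],[0,0,0],0]
    - [[0.3,-2,0.1],[0,0,0],0]
    - [[0.3,-2,0],[0,0,0],0]
    - [[0.3,-2,0],[0,0,0],0]

```text
clock: 14.73
eef_pos: [0.5176, 0.0717, 0.0586]
tool_rot: [0.651, 0.758, -0.023, 0.027]
ft_force: [0.4, 1.9, 4.5]
grip_width: -0.0002
grasp_force: 3.3
```

Request:
drive_tool:
  increments:
    - [[0.3,-2,0.2],[0,0,0],0]
    - [[0.3,-2,0.2],[0,0,0],0]
    - [[0.3,-2,0.1],[0,0,0],0]
    - [[0.3,-2,0],[0,0,0],0]
    - [[0.3,-2,0],[0,0,0],0]
    - [[0.3,-2,0],[0,0,0],0]

```text
clock: 15.23
eef_pos: [0.5191, 0.0595, 0.0586]
tool_rot: [0.651, 0.758, -0.023, 0.027]
ft_force: [-0.7, 1.7, 1.3]
grip_width: -0.0
grasp_force: 1.5
```

Run:
```python
from h import *
c=[]
for i in range(3):
    camera("side");o=get_obs();c.append(o["ft_force"])
print(o["clock"],o["eef_pos"].round(4),np.array(c).round(2).tolist())
```

```text
15.3833 [0.5191 0.0591 0.0587] [[0.34, 2.72, 0.84], [0.41, 0.22, 1.18], [0.05, -0.1, 1.58]]
```

Request:
drive_tool:
  increments:
    - [[0.3,-1.5,-0.1],[0,0,0],0]
    - [[0.3,-2,0],[0,0,0],0]
    - [[0.3,-2,0],[0,0,0],0]
    - [[0.3,-2,0],[0,0,0],0]
    - [[0.3,-2,0],[0,0,0],0]
    - [[0.3,-2,0],[0,0,0],0]
    - [[0.3,-2,0],[0,0,0],0]
    - [[0.3,-2,0],[0,0,0],0]

```text
clock: 16.05
eef_pos: [0.5217, 0.0441, 0.0588]
tool_rot: [0.652, 0.758, -0.023, 0.027]
ft_force: [-0.7, 2.8, -0.2]
grip_width: 0.0001
grasp_force: 0.9
```

Request:
drive_tool:
  increments:
    - [[0.3,-2,-0.1],[0,0,0],0]
    - [[0.3,-2,-0.1],[0,0,0],0]
    - [[0.3,-2,-0.1],[0,0,0],0]
    - [[0.3,-2,0],[0,0,0],0]
    - [[0.3,-2,0],[0,0,0],0]
    - [[0.3,-2,0],[0,0,0],0]
    - [[0.3,-2,0],[0,0,0],0]
    - [[0.3,-2,0],[0,0,0],0]

```text
clock: 16.72
eef_pos: [0.5244, 0.0282, 0.0587]
tool_rot: [0.651, 0.758, -0.023, 0.027]
ft_force: [-0.5, 1.9, 0.8]
grip_width: -0.0002
grasp_force: 1.3
```

Request:
drive_tool:
  increments:
    - [[0.3,-2,-0.1],[0,0,0],0]
    - [[0.3,-2,0],[0,0,0],0]
    - [[0.3,-2,0],[0,0,0],0]
    - [[0.3,-2,0],[0,0,0],0]
    - [[0.3,-2,0],[0,0,0],0]
    - [[0.3,-2,0],[0,0,0],0]
    - [[0.3,-2,0],[0,0,0],0]
    - [[0.3,-2,0],[0,0,0],0]

```text
clock: 17.38
eef_pos: [0.5268, 0.0122, 0.0587]
tool_rot: [0.651, 0.758, -0.023, 0.027]
ft_force: [-0.1, 1.9, 3.2]
grip_width: 0.0003
grasp_force: 2.0
```

Request:
drive_tool:
  increments:
    - [[0.3,-2,0],[0,0,0],0]
    - [[0.3,-2,0],[0,0,0],0]
    - [[0.3,-2,0],[0,0,0],0]
    - [[0.3,-2,0],[0,0,0],0]
    - [[0.3,-2,0],[0,0,0],0]
    - [[0.3,-2,0],[0,0,0],0]
    - [[0.3,-1.5,0],[0,0,0],0]
    - [[0.2,-1,0],[0,0,0],0]

```text
clock: 18.05
eef_pos: [0.5291, -0.0023, 0.0586]
tool_rot: [0.652, 0.758, -0.023, 0.027]
ft_force: [0.2, 3.1, 4.2]
grip_width: 0.0001
grasp_force: 2.8
```

Run:
```python
from h import *
c=[]
s=camera("scene");c.append(get_obs()["ft_force"]);d=camera("side");o=get_obs();c.append(o["ft_force"])
print(o["clock"],o["eef_pos"].round(4),np.array(c).round(2).tolist())
f=lambda im,b:cv2.resize(im[b[1]:b[3],b[0]:b[2]],(390,360),interpolation=cv2.INTER_CUBIC)
cv2.imwrite("pics/near.png",np.hstack([f(s["image"],(190,200,320,320)),f(d["image"],(310,200,440,320))])[:,:,::-1])
```

```text
18.15 [ 0.5291 -0.0025  0.0586] [[-0.23, 1.71, 3.43], [-0.62, 1.16, 4.34]]
```

View pics/near.png

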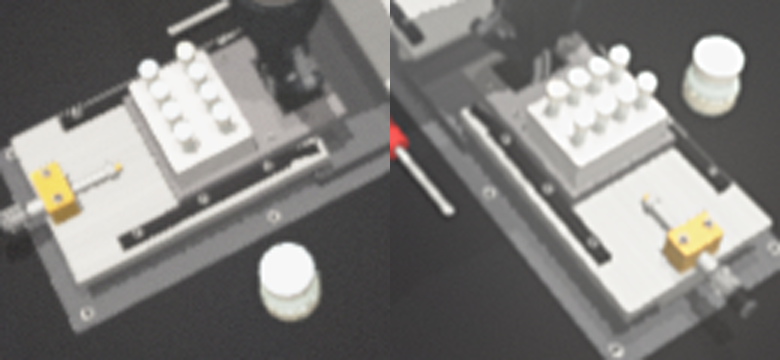

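The tray is flat on the stage. The pin tip at scene (230,256) is about 30 mm ahead of the nose, and the anvil is 6 mm beyond that.

Request:
drive_tool:
  increments:
    - [[0.2,-1.5,0.1],[0,0,0],0]
    - [[0.3,-2,0.1],[0,0,0],0]
    - [[0.3,-2,0.1],[0,0,0],0]
    - [[0.3,-2,0.1],[0,0,0],0]
    - [[0.3,-2,0],[0,0,0],0]
    - [[0.3,-2,0],[0,0,0],0]
    - [[0.2,-1.5,0],[0,0,0],0]
    - [[0.1,-1,0],[0,0,0],0]

```text
clock: 18.82
eef_pos: [0.5307, -0.0165, 0.0587]
tool_rot: [0.652, 0.758, -0.023, 0.027]
ft_force: [-0.1, 1.6, 1.6]
grip_width: 0.0
grasp_force: 1.8
```

Request:
drive_tool:
  increments:
    - [[0.1,-1,0],[0,0,0],0]
    - [[0.1,-0.8,0],[0,0,0],0]
    - [[0.1,-0.7,0],[0,0,0],0]
    - [[0.1,-0.6,0],[0,0,0],0]
    - [[0.1,-0.6,0],[0,0,0],0]
    - [[0.1,-0.6,0],[0,0,0],0]
    - [[0.1,-0.6,0],[0,0,0],0]
    - [[0.1,-0.6,0],[0,0,0],0]

```text
clock: 19.48
eef_pos: [0.5316, -0.0217, 0.0588]
tool_rot: [0.651, 0.758, -0.023, 0.027]
ft_force: [-0.2, 2.0, -0.3]
grip_width: 0.0002
grasp_force: 1.0
```

Request:
drive_tool:
  increments:
    - [[0.1,-0.6,-0.1],[0,0,0],0]
    - [[0.1,-0.6,-0.1],[0,0,0],0]
    - [[0.1,-0.6,0],[0,0,0],0]
    - [[0.1,-0.6,0],[0,0,0],0]
    - [[0.1,-0.6,0],[0,0,0],0]
    - [[0.1,-0.6,0],[0,0,0],0]
    - [[0.1,-0.6,0],[0,0,0],0]
    - [[0.1,-0.6,0],[0,0,0],0]

```text
clock: 20.15
eef_pos: [0.5326, -0.0265, 0.0587]
tool_rot: [0.651, 0.758, -0.023, 0.027]
ft_force: [-0.5, 2.4, -0.4]
grip_width: -0.0001
grasp_force: 1.1
```

Request:
drive_tool:
  increments:
    - [[0.1,-0.6,0],[0,0,0],0]
    - [[0.1,-0.6,0],[0,0,0],0]
    - [[0.1,-0.6,0],[0,0,0],0]
    - [[0.1,-0.6,0],[0,0,0],0]
    - [[0.1,-0.6,0],[0,0,0],0]

```text
clock: 20.57
eef_pos: [0.5331, -0.0295, 0.0587]
tool_rot: [0.651, 0.758, -0.023, 0.027]
ft_force: [-0.3, 2.1, 0.6]
grip_width: 0.0005
grasp_force: 1.1
```

Request:
drive_tool:
  increments:
    - [[0.1,-0.5,0],[0,0,0],0]
    - [[0.1,-0.5,0],[0,0,0],0]
    - [[0.1,-0.5,0],[0,0,0],0]
    - [[0.1,-0.5,0],[0,0,0],0]
    - [[0.1,-0.5,0],[0,0,0],0]

```text
clock: 20.98
eef_pos: [0.5335, -0.0319, 0.0587]
tool_rot: [0.651, 0.758, -0.023, 0.027]
ft_force: [-0.5, 2.1, 0.8]
grip_width: -0.0005
grasp_force: 1.3
```

Request:
drive_tool:
  increments:
    - [[0.1,-0.5,0],[0,0,0],0]
    - [[0.1,-0.5,0],[0,0,0],0]
    - [[0.1,-0.5,0],[0,0,0],0]
    - [[0,-0.4,0],[0,0,0],0]

```text
clock: 21.32
eef_pos: [0.5339, -0.0339, 0.0587]
tool_rot: [0.651, 0.758, -0.023, 0.027]
ft_force: [-0.9, 2.7, -0.3]
grip_width: 0.0002
grasp_force: 1.3
```

Request:
drive_tool:
  increments:
    - [[0.1,-0.5,-0.1],[0,0,0],0]
    - [[0.1,-0.5,0],[0,0,0],0]
    - [[0,-0.4,0],[0,0,0],0]
    - [[0.1,-0.4,0],[0,0,0],0]

```text
clock: 21.65
eef_pos: [0.5342, -0.0355, 0.0587]
tool_rot: [0.651, 0.758, -0.023, 0.027]
ft_force: [0.0, 3.1, 0.9]
grip_width: 0.0001
grasp_force: 2.0
```

Request:
drive_tool:
  increments:
    - [[0.1,-0.4,0],[0,0,0],0]
    - [[0.1,-0.4,0],[0,0,0],0]
    - [[0,-0.4,0],[0,0,0],0]
    - [[0.1,-0.4,0],[0,0,0],0]

```text
clock: 21.98
eef_pos: [0.5342, -0.0357, 0.0587]
tool_rot: [0.651, 0.758, -0.022, 0.026]
ft_force: [-0.7, 7.9, 3.6]
grip_width: 0.0
grasp_force: 4.1
```

Request:
drive_tool:
  increments:
    - [[0,-0.2,0],[0,0,0],0]
    - [[0.1,-0.2,0],[0,0,0],0]
    - [[0,0,0],[0,0,0],0]
    - [[0,0,0],[0,0,0],0]

```text
clock: 22.32
eef_pos: [0.5342, -0.0357, 0.0587]
tool_rot: [0.651, 0.758, -0.022, 0.025]
ft_force: [-2.0, 8.5, 3.1]
grip_width: 0.0001
grasp_force: 4.2
```

Run:
```python
from h import *
c=[]
for i in range(6):
    camera("side");o=get_obs();c.append(o["ft_force"])
print(o["clock"],o["eef_pos"].round(4),np.array(c).round(1).tolist(),np.mean(c,0))
```

```text
22.6167 [ 0.5342 -0.0357  0.0587] [[-2.9, 7.0, 2.7], [-1.6, 7.8, 3.5], [-2.5, 8.3, 3.3], [-1.9, 8.1, 3.0], [-1.8, 8.0, 3.1], [-1.9, 7.9, 4.3]] [-2.10220353  7.84397726  3.30082491]
```

Request:
drive_tool:
  increments:
    - [[0,-0.2,0],[0,0,0],0]
    - [[0.1,-0.2,0],[0,0,0],0]
    - [[0,-0.2,0],[0,0,0],0]
    - [[0,0,0],[0,0,0],0]

```text
clock: 22.95
eef_pos: [0.5342, -0.0357, 0.0587]
tool_rot: [0.651, 0.759, -0.021, 0.025]
ft_force: [-2.4, 9.8, 4.0]
grip_width: -0.0001
grasp_force: 5.0
```

Run:
```python
from h import *
c=[]
for i in range(6):
    camera("side");o=get_obs();c.append(o["ft_force"])
print(o["clock"],o["eef_pos"].round(4),np.mean(c,0))
```

```text
23.25 [ 0.5342 -0.0357  0.0587] [-1.90543181  9.45316126  3.75525719]
```

Request:
drive_tool:
  increments:
    - [[0,-0.2,0],[0,0,0],0]
    - [[0,-0.2,0],[0,0,0],0]
    - [[0,0,0],[0,0,0],0]
    - [[0,0,0],[0,0,0],0]

```text
clock: 23.58
eef_pos: [0.5342, -0.0357, 0.0587]
tool_rot: [0.651, 0.759, -0.021, 0.025]
ft_force: [-2.7, 10.7, 4.2]
grip_width: -0.0002
grasp_force: 5.4
```

Run:
```python
from h import *
c=[]
for i in range(6):
    camera("side");o=get_obs();c.append(o["ft_force"])
print(o["clock"],o["eef_pos"].round(4),np.mean(c,0))
```

```text
23.8833 [ 0.5342 -0.0358  0.0587] [-2.07750872 10.58156053  3.85996314]
```

Request:
drive_tool:
  increments:
    - [[0,0.3,0.1],[0,0,0],0]
    - [[0,0.3,0.1],[0,0,0],0]
    - [[-0.1,0.3,0.1],[0,0,0],0]
    - [[0,0.3,0.1],[0,0,0],0]
    - [[-0.1,0.3,0.1],[0,0,0],0]
    - [[0,0.3,0],[0,0,0],0]
    - [[0,0,0],[0,0,0],0]

```text
clock: 24.47
eef_pos: [0.5342, -0.0357, 0.0587]
tool_rot: [0.651, 0.758, -0.022, 0.026]
ft_force: [-0.4, 5.5, 0.1]
grip_width: 0.0001
grasp_force: 2.9
```

Run:
```python
from h import *
c=[]
for i in range(6):
    camera("side");o=get_obs();c.append(o["ft_force"])
print(o["clock"],o["eef_pos"].round(4),np.mean(c,0))
```

```text
24.7667 [ 0.5342 -0.0356  0.0587] [-0.07111776  6.23833584  0.27039708]
```

Request:
drive_tool:
  increments:
    - [[0,0.3,0],[0,0,0],0]
    - [[0,0.3,0],[0,0,0],0]
    - [[0,0.3,0],[0,0,0],0]
    - [[-0.1,0.3,0],[0,0,0],0]
    - [[0,0.2,0],[0,0,0],0]
    - [[0,0,0],[0,0,0],0]

```text
clock: 25.27
eef_pos: [0.5342, -0.0356, 0.0589]
tool_rot: [0.652, 0.758, -0.023, 0.027]
ft_force: [-0.2, 3.6, -2.5]
grip_width: -0.0
grasp_force: 1.6
```

Run:
```python
from h import *
c=[]
for i in range(6):
    camera("side");o=get_obs();c.append(o["ft_force"])
print(o["clock"],o["eef_pos"].round(4),np.mean(c,0))
```

```text
25.5667 [ 0.5342 -0.0356  0.059 ] [-0.60193006  3.33428653 -1.41788384]
```

Request:
drive_tool:
  increments:
    - [[0,0.1,-0.2],[0,0,0],0]
    - [[0,0.2,-0.1],[0,0,0],0]
    - [[0,0.3,0],[0,0,0],0]
    - [[0,0.3,0],[0,0,0],0]
    - [[0,0,0],[0,0,0],0]

```text
clock: 25.98
eef_pos: [0.5349, -0.0352, 0.0592]
tool_rot: [0.652, 0.758, -0.023, 0.028]
ft_force: [0.1, 0.2, -1.0]
grip_width: 0.0002
grasp_force: 0.0
```

Run:
```python
from h import *
c=[]
for i in range(6):
    camera("side");o=get_obs();c.append(o["ft_force"])
print(o["clock"],o["eef_pos"].round(4),np.mean(c,0))
```

```text
26.2833 [ 0.5345 -0.0347  0.0589] [-0.0578563  -0.28209434 -0.07892626]
```

Request:
drive_tool:
  increments:
    - [[0,0.2,0.3],[0,0,0],0]
    - [[0,0.5,0.5],[0,0,0],0]
    - [[-0.1,0.7,1],[0,0,0],0]
    - [[-0.1,0.8,2],[0,0,0],0]
    - [[-0.2,1,4],[0,0,0],0]
    - [[0,0,8],[0,0,0],0]
    - [[0,0,12],[0,0,0],0]
    - [[0,0,12],[0,0,0],0]

```text
clock: 26.95
eef_pos: [0.5338, -0.0313, 0.0995]
tool_rot: [0.651, 0.758, -0.023, 0.027]
ft_force: [0.3, 0.3, 0.6]
grip_width: -0.0005
grasp_force: 0.0
```

Request:
drive_tool:
  increments:
    - [[-1,6,20],[0,0,0],0]
    - [[-2,10,20],[0,0,0],0]
    - [[-2,15,20],[0,0,0],0]
    - [[-3,20,15],[0,0,0],0]
    - [[-3,20,10],[0,0,0],0]
    - [[-3,20,0],[0,0,0],0]
    - [[0,0,0],[0,0,0],0]

```text
clock: 27.53
eef_pos: [0.5203, 0.0627, 0.1856]
tool_rot: [0.65, 0.759, -0.021, 0.027]
ft_force: [0.3, 0.2, -0.5]
grip_width: 0.0
grasp_force: 0.0
```

Run:
```python
from h import *
s=camera("scene");d=camera("side");o=get_obs()
print(o["clock"],o["eef_pos"].round(4),o["ft_force"].round(1))
f=lambda im,b:cv2.resize(im[b[1]:b[3],b[0]:b[2]],(390,360),interpolation=cv2.INTER_CUBIC)
cv2.imwrite("pics/end.png",np.hstack([f(s["image"],(190,200,320,320)),f(d["image"],(310,200,440,320))])[:,:,::-1])
```

```text
27.6333 [0.52   0.0602 0.1843] [-1.  -0.5  0.4]
```

View pics/end.png

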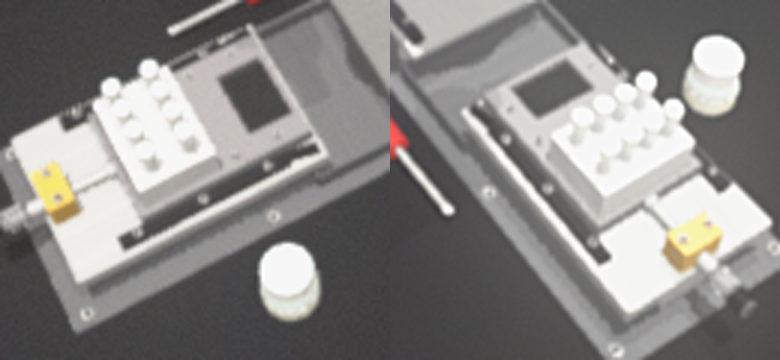

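The nose is on the anvil, the pin's tip is no longer showing, the tray is flat between the guides and the other things are untouched. One numeric check for rebound on release.

Run:
```python
from h import *
c=camera("wrist");g=c["image"].max(2).astype(int)
ex=np.array([.1495,-.9888]);H=np.array([.5342,-.0357])
for k in(-15,0,15):
    off=np.array([.9888,.1495])*k/1e3
    q=proj(c,np.append(H-ex*.037+off,.066));x,y=q.round().astype(int)
    print("expect tailtop",q.round(1),[(v,int(g[v,x])) for v in range(y-12,y+12)])
    b=proj(c,np.append(H-ex*.031+off,.066));f=proj(c,np.append(H+ex*.0108+off,.066));print(b.round(1),f.round(1),[(v,int(g[v,int(f[0])])) for v in range(int(b[1])-6,int(f[1])+7) if 0<=v<400])
    print("px/mm",proj(c,np.append(H-ex*.036+off,.066))-q)
```

```text
expect tailtop [308.2 238.8] [(227, 240), (228, 255), (229, 255), (230, 255), (231, 236), (232, 137), (233, 97), (234, 96), (235, 99), (236, 98), (237, 97), (238, 109), (239, 170), (240, 219), (241, 221), (242, 220), (243, 216), (244, 172), (245, 77), (246, 58), (247, 57), (248, 56), (249, 55), (250, 62)]
[308.2 243.8] [308.8 276.9] [(237, 97), (238, 109), (239, 170), (240, 219), (241, 221), (242, 220), (243, 216), (244, 172), (245, 77), (246, 58), (247, 57), (248, 56), (249, 55), (250, 62), (251, 70), (252, 77), (253, 85), (254, 86), (255, 92), (256, 102), (257, 104), (258, 104), (259, 106), (260, 107), (261, 110), (262, 112), (263, 115), (264, 120), (265, 120), (266, 124), (267, 129), (268, 131), (269, 130), (270, 130), (271, 130), (272, 121), (273, 88), (274, 42), (275, 36), (276, 39), (277, 37), (278, 38), (279, 37), (280, 38), (281, 38), (282, 38)]
px/mm [0.01520795 0.84456605]
expect tailtop [322.7 238.8] [(227, 238), (228, 255), (229, 255), (230, 222), (231, 175), (232, 124), (233, 99), (234, 97), (235, 98), (236, 98), (237, 92), (238, 67), (239, 32), (240, 29), (241, 31), (24
[... 857 characters left out ...]
241, 221), (242, 221), (243, 210), (244, 159), (245, 71), (246, 54), (247, 49), (248, 38), (249, 36), (250, 39)]
[337.  243.9] [336.2 276.9] [(237, 97), (238, 112), (239, 175), (240, 220), (241, 222), (242, 220), (243, 210), (244, 161), (245, 74), (246, 58), (247, 55), (248, 53), (249, 54), (250, 58), (251, 65), (252, 65), (253, 71), (254, 80), (255, 87), (256, 96), (257, 97), (258, 98), (259, 101), (260, 103), (261, 110), (262, 110), (263, 109), (264, 112), (265, 118), (266, 122), (267, 130), (268, 130), (269, 130), (270, 131), (271, 129), (272, 115), (273, 73), (274, 39), (275, 37), (276, 37), (277, 36), (278, 37), (279, 39), (280, 39), (281, 40), (282, 38)]
px/mm [-0.02156253  0.84435209]
```

```bash
python3 -c "
from workcell import job_done;print(job_done())"
```

```text
the job is handed in; nothing more can be done
None
```

The tray is across the gutter, flat on the stage and home on the anvil with the pin tip no longer in view. I pushed it home at about 10.8 N on the tool, let go with no measurable rebound, and handed the job in at about 28 s; the hand-in call gave no verdict.

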